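Park the toy truck on the display turntable, dial in the view and lock it

TASK

First set the red toy truck gently on the green turntable, centred and lengthwise along its white stripe (either way round), and let go of it. Then turn the console's black knob, still pushed in, until its white pointer lines up with the red tab on the dial - the turntable turns with it - and pull the knob fully out to lock it there. Finish with the robot clear, and leave the yellow toy, the polish jar and the carton where they are.

Things in the scene. Friction and masses are not known exactly. Their poses are not given: they have to be found in the camera images.
- stand: Display stand, fixed: dark wooden board 190 (x) x 420 (y) x 18 mm; origin at the centre of its underside. 115 mm to its +y side a grey console 120 x 120 mm, its face sloping 27 deg, looking up and to the stand's -x (upper edge 113 mm above the counter); 115 mm to its -y side the turntable. Place and yaw vary.
- platform_top (a point): Centre of the turntable's top, 32 mm above the counter; x along the white painted stripe (150 x 8 mm), z up. A green disc 170 mm across, 8 mm thick, turning about a vertical axis. Geared 1:1 to the knob (a few deg of play), same way round (knob clockwise = disc clockwise from above); turns stiffly (0.04 Nm), stays where left.
- truck: Loose red toy truck, 110 long (x, nose at +x) x 44 wide x 58 mm high, about 0.25 kg; origin mid-length, mid-width, at the bottom of the wheels. Load box x -55 to +11 mm, 22 to 48 mm above the wheel bottoms; cab in front of it; both 44 mm wide. Wheels 24 mm across at x = -36 and +36 mm, do not roll. Grip it across its width at the origin, between the wheels.
- knob_grip (a point): On the knob's axis, 27 mm off the console face with the knob in; moves with it. z: outward along the axis (27 deg from vertical, leaning to the stand's -x); x: along the grip bar to its pointer end. Black bar 46 mm long (x), 16 wide (y), 6 to 37 mm off the face, on a skirt 54 mm across, 6 mm high. Pinch the bar across its width, tool tilted along the axis.
- pointer (a point): Pointer end of the knob: on the skirt's edge, 26 mm from the axis, under the white line on the end of the bar.
- mark_tab (a point): Red tab (10 mm along the radius x 9 mm wide), 36 mm from the knob's axis on the white dial of the console face: the mark to set. It does not move during the job. x points radially outward from the knob's axis, z out of the face.
- turn (a joint): Angle of the knob, rad, growing clockwise as seen looking at the console face; 0 points up the slope of the face; range -1.6 to 1.6. Stiff to turn (about 0.04 Nm) and stays where left; starts between -0.9 and -0.45.
- mark (a joint): Angle of the red tab on the same scale as turn (equal when the pointer is at the tab); between 0.1 and 0.6.
- pull (a joint): How far the knob is pulled out along its axis, m: 0 = pushed in (as at the start), 0.014 = fully out against its stop. Pulling it takes 3 N at first, 10 to 15 N beyond about 6 mm, and it stays where left. Beyond about 6 mm a brake grips the knob and the turntable; an orange collar shows under the skirt.
- loader: Bystander: yellow toy truck, 88 x 35 x 46 mm, loose. Origin at its underside.
- polish: Bystander: amber jar with brass cap, 52 mm across, 60 mm high, loose. Origin at its underside.
- carton: Bystander: cardboard carton 70 x 110 x 45 mm, loose. Origin at its underside.
Not all that is in view belongs to the job. Of the things that look like the truck, take the one that is farthest from the robot's base at the start.

How it is judged:
By the outcome, as a careful person would: the job done as asked, in the order asked, and still so for the second after the job is handed in, with the robot touching nothing.
It also fails if it takes over 58 s, if anything falls off the work surface, if the arm or the gripper's body presses on something with over 40 N, if the wrist force passes 120 N, or if a joint passes its speed limit or range.

ROBOT

A 7-joint arm with a two-finger parallel gripper is mounted at the origin on the work surface. World frame = base frame: x ahead of the robot, y to its left, z up, the work surface at z = 0. Lengths are in m, angles in rad, forces in N, time in s.
With the tool pointing down it reaches from about 0.35 to 0.775 m from the base axis. Payload 3.1 kg.
Tool frame: the origin (TCP) lies between the finger pads; the fingertips stand 19 mm ahead of it and the grasp point (between the pads) is the TCP; x points along the fingers, y is the direction in which the jaws open and shut, and the axes are right-handed (so a half turn about x gives the same grasp; the last joint's range is limited). The gripper opens to 85 mm and grips with 20 to 120 N. Pads are 22 mm wide; open, the fingers measure 114 mm over their backs; the gripper's body (76 mm by 85 mm) begins 54 mm behind the grasp point. The pads swing forward as they close: fully open they stand 13 mm farther back than shut.
Start: joints at [-1.301, 0.311, 0.014, 1.512, -0.004, 1.319, -0.027], TCP at [0.169, 0.524, 0.25] pointing down, gripper open.
Joint ranges: [-2.7, 2.7], [-0.3, 1.91], [-1.27, 1.3], [0.12, 2.57], [-1.44, 4.58], [0.2, 2.03], [-3.05, 3.05]. Speed limits (rad/s): [2.79, 2.79, 3.14, 3.14, 3.14, 3.14, 3.14].

INTERFACE

Orientations are given as a 3x3 rotation matrix whose columns are the frame's x, y, z axes.
In Python, from rig import env gives the robot as it stands. The module is installed in compiled form; this text tells all that it offers.
- The arm moves only by the tool arm_command, never from a script. Its argument "motion" is a list of rows, each an object of numbers: "tx", "ty", "tz": the shift along the tool's x, y, z in mm; "twist": the turn about the tool's x in rad; "fingers": the finger opening in mm, from 0 to 85.4. In form: [{"tx": .., "ty": .., "tz": .., "twist": .., "fingers": ..}, ...]. A call has 1 to 10 rows; each row shifts and turns the commanded pose from where the row before left it, along the tool's axes as they then stand; what a row does not reach is not made up. A row lasts 1/12 s, in which the tool goes at most 41.7 mm and 7.16 degrees, less where a joint would pass 70% of its speed; a pose out of reach is approached as far as the arm can. A call is refused whole if a number of a shift passes 41.7 or a number of a turn 0.125, either way. A call with a gripper value outside its range is refused whole. The fingers move at their own pace and stop on an object; "squeeze" is the grip in N (left out, the last holds). Time passes only in rows, so rows that do not move let the fingers close. It gives the time, the measured TCP pose, the force and the opening at its end, in the units of the state.
- env.read_state(): the state, without advancing time (a new reading comes with each control period).
- env.grab_frame(name): name is "scene" or "top" or "wrist"; returns the picture (384x512x3 uint8, red, green, blue); there is no depth.
- env.camera_info(name): a dict with "camera_matrix" (3x3 intrinsics, pixels), "k1" (the pictures are not rectified: a ray, as slopes to the right and down, at radius r is drawn at 1 + k1 r^2 times it, then the intrinsics apply), "extrinsics" (4x4, takes a point from camera to world coordinates). Camera axes: x right, y down, z forward; pixel columns grow to the right and rows downward; lengths in m; the calibration is good to about 2 mm. A picture is of the moment at which its call begins: read the wrist's pose just before it. camera_info takes no time and is no camera call; for the wrist camera it gives the pose at the moment of the call.
- env.hand_in(): hands the job in, once; it reports no verdict.
Trained networks look in the newest picture that a camera, given by its name, has taken for a name from the list of things; names that differ only in an ending like _2 or _b are one class to them, and where a whole thing is asked for, a point or a joint stands for the part that bears it (a point fixed in the world has none). Each returns a list of dicts, best first, with "conf" (0 to 1); they miss things now and then, are a little off and sometimes report something else, mostly with a low value. They report only what shows in the picture. A call takes as long as a camera call. They do not tell look-alikes from the thing itself.
- env.search_frame(camera, target): "location" ([x, y, z] in m, in the coordinates of the camera as it stood for that picture, good to about 4 mm: the middle of the surface that is visible of it).
The state is a dict: "time_s": time; "joints": joint angles; "dq": joint speeds; "joint_efforts": joint torques, N m; "tcp_pos": TCP position; "tool_rot": TCP orientation; "force": force on the tool from outside, world axes, zero at the start; "ft_torque": the same for the moment, N m; "opening": opening from 0.0 (shut) to 1.0 (fully open).
Only numpy, scipy, OpenCV 4.12 (cv2) and the standard library are available. Lean on these libraries where they do the work, as an engineer would, in place of code of your own. Each camera call takes 0.05 s, during which the arm holds its last target. There are 200 camera calls.

## Working session

There is one attempt and no reset: what is moved stays moved. The work goes in short steps, Python scripts to look and compute and a tool call to move; the robot and the scene stay as the last step left them, time stands still between calls to the robot, and variables do not carry over. Pictures are saved under pics/ and viewed, about 8 in all and at most 12, crops included, and the job is handed in when it is done.

Besides the shell and the picture viewer there is one more tool, called after ">>>" as a command line: name --argument value ..., lists and objects as JSON in quotes. arm_command: Moves the arm, as the interface text tells. Its arguments: {"type":"object","properties":{"motion":{"type":"array","items":{"type":"object","properties":{"tx":{"type":"number"},"ty":{"type":"number"},"tz":{"type":"number"},"twist":{"type":"number"},"fingers":{"type":"number"}}}},"squeeze":{"type":"number"}},"required":["motion"]}

```bash
mkdir -p pics; cat > h.py <<'E'
import numpy as np, cv2
from rig import env
def grab(cam,fn=None):
    im=env.grab_frame(cam); 
    if fn: cv2.imwrite('pics/'+fn,cv2.cvtColor(im,cv2.COLOR_RGB2BGR))
    return im
def find(cam,t):
    E=np.array(env.camera_info(cam)['extrinsics']); r=env.search_frame(cam,t)
    return [(round(d['conf'],2),np.round((E@np.r_[d['location'],1])[:3],4)) for d in r]
def ray(cam,u,v,ci=None):
    ci=ci or env.camera_info(cam);K=np.array(ci['camera_matrix']);E=np.array(ci['extrinsics']);k=ci['k1']
    p=np.array([(u-K[0,2])/K[0,0],(v-K[1,2])/K[1,1]]);q=p.copy()
    for _ in range(20): q=p/(1+k*(q@q))
    return E[:3,3],E[:3,:3]@np.r_[q,1]
def onz(cam,u,v,z,ci=None):
    o,d=ray(cam,u,v,ci); return o+d*(z-o[2])/d[2]
def proj(cam,P,ci=None):
    ci=ci or env.camera_info(cam);K=np.array(ci['camera_matrix']);E=np.array(ci['extrinsics']);k=ci['k1']
    p=E[:3,:3].T@(np.array(P)-E[:3,3]);q=p[:2]/p[2];q=q*(1+k*(q@q));return q*[K[0,0],K[1,1]]+[K[0,2],K[1,2]]
E
python3 - <<'E'
from h import *
a=grab('scene','s0.png');b=grab('top','t0.png')
for c in('scene','top'):
  print(c,np.round(env.camera_info(c)['extrinsics'],3).tolist())
  for t in('stand','platform_top','truck','knob_grip','pointer','mark_tab','loader','polish','carton'):
    print(t,find(c,t))
print(env.read_state())
E
```

```text
scene [[-0.254, 0.633, -0.731, 1.495], [0.967, 0.15, -0.206, 0.305], [-0.021, -0.759, -0.65, 0.994], [0.0, 0.0, 0.0, 1.0]]
stand [(0.67, array([0.6115, 0.0785, 0.0226]))]
platform_top [(0.69, array([ 0.5641, -0.0486,  0.0315]))]
truck [(0.88, array([ 0.2201, -0.4049,  0.0411])), (0.81, array([ 0.5115, -0.3201,  0.0478])), (0.75, array([ 0.3479, -0.1452,  0.0432])), (0.63, array([ 0.3527, -0.3199,  0.0487]))]
knob_grip [(0.6, array([0.573 , 0.1827, 0.1068]))]
pointer []
mark_tab []
loader [(0.85, array([ 0.7088, -0.4354,  0.0355])), (0.38, array([0.5741, 0.18  , 0.0992]))]
polish [(0.89, array([0.7806, 0.0535, 0.0489]))]
carton [(0.81, array([0.5743, 0.4472, 0.0455]))]
top [[0.098, -0.973, 0.209, 0.176], [-0.995, -0.097, 0.015, 0.01], [0.006, -0.209, -0.978, 1.572], [0.0, 0.0, 0.0, 1.0]]
stand [(0.66, array([0.5555, 0.0625, 0.0171]))]
platform_top [(0.74, array([0.5443, 0.4463, 0.0468])), (0.71, array([ 0.5535, -0.0536,  0.0384]))]
truck [(0.96, array([ 0.4875, -0.3252,  0.0536])), (0.85, array([ 0.3347, -0.3265,  0.0518])), (0.66, array([ 0.2067, -0.4076,  0.0513])), (0.61, array([ 0
[... 437 characters left out ...]
 1.31920564, -0.02719462]), 'dq': array([-0.0006021 ,  0.00052872,  0.00064249,  0.00187379,  0.00046305,
        0.00054003,  0.00042869]), 'joint_efforts': array([ 5.51460471e-04, -3.79823649e+01,  1.45949945e-01, -2.30867082e+01,
        1.21231290e-02,  1.78172359e-03, -2.95029558e-06]), 'tcp_pos': array([0.16870365, 0.52350299, 0.25031177]), 'tool_rot': array([[ 3.65030121e-05,  3.06705018e-01,  9.51804618e-01],
       [ 2.36821706e-05,  9.51804618e-01, -3.06705019e-01],
       [-9.99999999e-01,  3.37364564e-05,  2.74802949e-05]]), 'force': array([-5.62865815e-04, -4.25160940e-01,  5.82427295e-01]), 'ft_torque': array([0.01506287, 0.03381409, 0.01446653]), 'opening': 0.9963375039077408}
```

```bash
python3 - <<'E'
import cv2,numpy as np
a=cv2.imread('pics/s0.png');b=cv2.imread('pics/t0.png')
b=cv2.resize(b,(800,600),interpolation=cv2.INTER_CUBIC);cv2.imwrite('pics/t0b.png',b)
a=cv2.resize(a,(800,600),interpolation=cv2.INTER_CUBIC);cv2.imwrite('pics/s0b.png',a)
E
```

```text
(no output)
```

View pics/t0b.png

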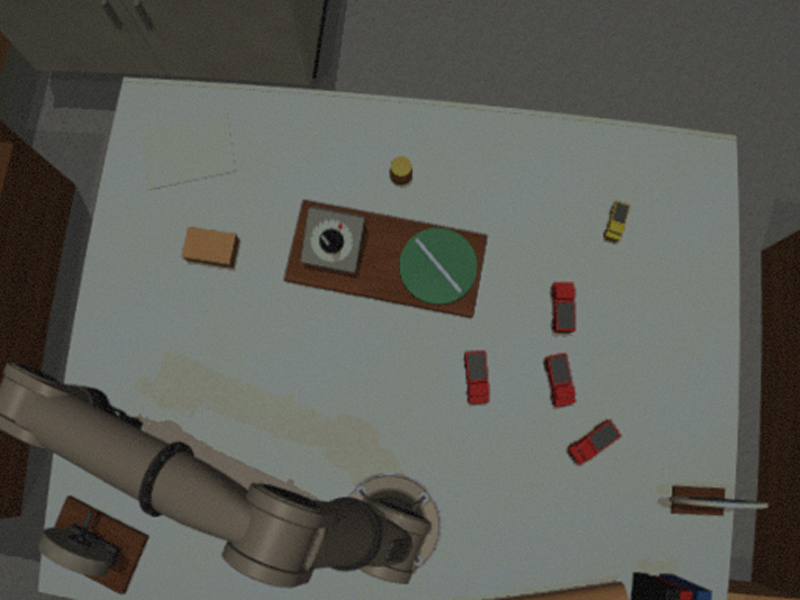

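View pics/s0b.png

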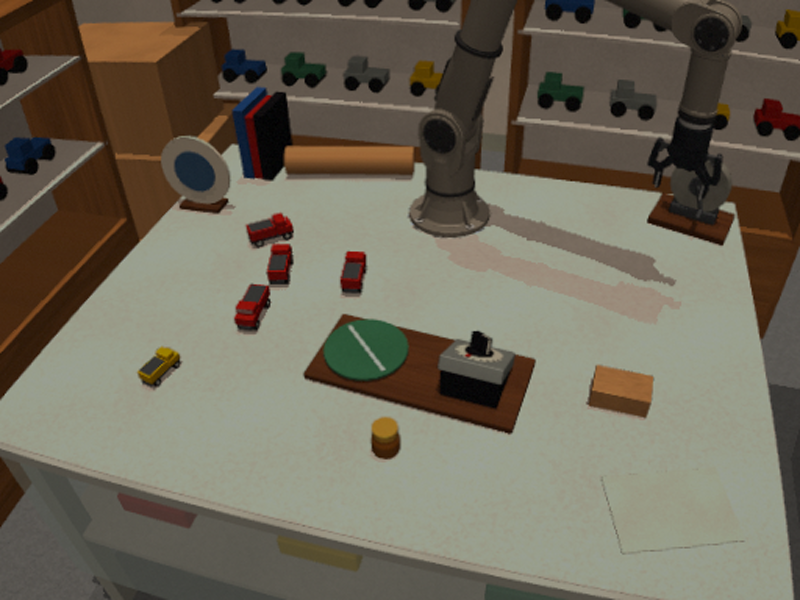

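The top view (800x600) shows four red trucks at (564,307), (477,377), (561,380) and (595,441). The turntable is at (438,265) and the knob at (331,240). The target truck is the one at about (0.50,-0.32), farthest from the base. Next I measure in the top image.

```bash
cat >> h.py <<'E'
def rect(cam,im,mask,z,n=1,ci=None):
    k,lab,st,ce=cv2.connectedComponentsWithStats(mask.astype(np.uint8)); out=[]
    for i in np.argsort(-st[1:,4])[:n]+1:
        ys,xs=np.where(lab==i)
        P=np.array([onz(cam,x,y,z,ci)[:2] for x,y in zip(xs,ys)],np.float32)
        c,s,a=cv2.minAreaRect(P*1000)
        out.append((st[i,4],ce[i].round(1),P.mean(0).round(4),np.round(c,1),np.round(s,1),round(a,1)))
    return out
E
python3 - <<'E'
from h import *
im=cv2.imread('pics/t0.png')[:,:,::-1].astype(int);r,g,b=im[...,0],im[...,1],im[...,2]
red=(r>90)&(g<60)&(b<60); dark=(abs(r-g)<25)&(r<110)
win=lambda u0,u1,v0,v1:(np.arange(512)[None]>=u0)&(np.arange(512)[None]<=u1)&(np.arange(384)[:,None]>=v0)&(np.arange(384)[:,None]<=v1)
bg=(r+g+b)>330
print('truck',rect('top',im,(~bg)&win(345,377,175,217),0.05))
print('truckred',rect('top',im,red&win(345,377,175,217),0.05))
W=win(250,310,140,200)
print('disc',rect('top',im,(g>r+15)&(g>b+5)&W,.032)); 
print('stripe',rect('top',im,(r>110)&W&win(262,298,148,190),.032))
wood=(r>g+12)&(r<130)&win(175,320,120,210)
print('stand',rect('top',im,(~bg)&win(175,320,125,210),.018))
print('tab',rect('top',im,red&win(190,240,130,180),.1))
print(im[120:124,255:260].tolist())
E
```

```text
truck [(np.int32(568), array([360.1, 197.1]), array([ 0.4841, -0.3251], dtype=float32), array([ 483., -325.]), array([118.5,  58.5]), 5.3)]
truckred [(np.int32(118), array([361.1, 185.5]), array([ 0.5237, -0.3266], dtype=float32), array([ 523.4, -325. ]), array([30.8, 43.8]), 5.7)]
disc [(np.int32(1788), array([280. , 169.9]), array([ 0.5546, -0.0519], dtype=float32), array([554.9, -52.2]), array([166.8, 162.8]), 5.5)]
stripe [(np.int32(57), array([280.8, 170.1]), array([ 0.5538, -0.0547], dtype=float32), array([555.8, -52.9]), array([140.2,   5.6]), 44.7)]Traceback (most recent call last):
  File "<stdin>", line 12, in <module>
  File "h.py", line 24, in rect
    P=np.array([onz(cam,x,y,z,ci)[:2] for x,y in zip(xs,ys)],np.float32)
                ~~~^^^^^^^^^^^^^^
  File "h.py", line 16, in onz
    o,d=ray(cam,u,v,ci); return o+d*(z-o[2])/d[2]
        ~~~^^^^^^^^^^^^
  File "h.py", line 11, in ray
    ci=ci or env.camera_info(cam);K=np.array(ci['camera_matrix']);E=np.array(ci['extrinsics']);k=ci['k1']
             ~~~~~~~~~~~~~~~^^^^^
ValueError: time passes only in moves, steps and waits
```

>>> arm_command --motion '[{"tz":40},{"tz":40},{"tz":40},{"tz":40},{"tz":40},{"tz":40},{"tz":40},{"tz":40}]'

```text
schema error: expected keys tx, ty, tz, twist, fingers
```

>>> arm_command --motion '[{"tx":0,"ty":0,"tz":40,"twist":0,"fingers":85},{"tx":0,"ty":0,"tz":40,"twist":0,"fingers":85},{"tx":0,"ty":0,"tz":40,"twist":0,"fingers":85},{"tx":0,"ty":0,"tz":40,"twist":0,"fingers":85},{"tx":0,"ty":0,"tz":40,"twist":0,"fingers":85},{"tx":0,"ty":0,"tz":40,"twist":0,"fingers":85},{"tx":0,"ty":-20,"tz":35,"twist":0,"fingers":85},{"tx":0,"ty":-40,"tz":0,"twist":0,"fingers":85},{"tx":0,"ty":-40,"tz":0,"twist":0,"fingers":85},{"tx":0,"ty":-40,"tz":0,"twist":0,"fingers":85}]'

```text
time_s: 1.83
tcp_pos: [0.3877, 0.3039, 0.2496]
tool_rot: [[-0.001, 0.308, 0.951], [-0.001, 0.951, -0.308], [-1.0, -0.001, -0.0]]
force: [-0.1, -1.0, 1.7]
opening: 0.992
```

>>> arm_command --motion '[{"tx":0,"ty":-24,"tz":22,"twist":0,"fingers":85},{"tx":0,"ty":-24,"tz":22,"twist":0,"fingers":85},{"tx":0,"ty":-24,"tz":22,"twist":0,"fingers":85},{"tx":0,"ty":-24,"tz":22,"twist":0,"fingers":85},{"tx":0,"ty":-24,"tz":22,"twist":0,"fingers":85},{"tx":0,"ty":-24,"tz":22,"twist":0,"fingers":85},{"tx":0,"ty":-24,"tz":22,"twist":0,"fingers":85},{"tx":0,"ty":0,"tz":0,"twist":-0.1,"fingers":85},{"tx":0,"ty":0,"tz":0,"twist":-0.1,"fingers":85},{"tx":0,"ty":0,"tz":0,"twist":-0.1,"fingers":85}]'

```text
time_s: 2.67
tcp_pos: [0.4829, 0.0979, 0.2504]
tool_rot: [[0.0, 0.009, 1.0], [0.0, 1.0, -0.009], [-1.0, 0.0, 0.0]]
force: [0.9, -0.2, -0.4]
opening: 0.997
```

```bash
python3 - <<'E'
from h import *
ci=env.camera_info('wrist');im=grab('wrist','w1.png');import pickle;pickle.dump(ci,open('w1.pkl','wb'))
print(np.round(ci['extrinsics'],3).tolist(),ci['camera_matrix'],ci['k1'])
for P in([.555,-.052,.032],[.572,.18,.105]):print(proj('wrist',P,ci))
print(env.read_state()['tcp_pos'],env.read_state()['tool_rot'])
for t in('platform_top','knob_grip','pointer','mark_tab'):print(t,find('wrist',t))
E
```

```text
[[0.009, 0.954, 0.299, 0.406], [1.0, -0.009, -0.003, 0.098], [0.0, 0.299, -0.954, 0.373], [0.0, 0.0, 0.0, 1.0]] [[305.26470128   0.         253.89365138]
 [  0.         305.26470128 187.74218282]
 [  0.           0.           1.        ]] -0.006771213653905551
[131.1904572  221.93624276]
[337.24901268 265.28858213]
[0.48268605 0.09838173 0.2503574 ] [[ 8.91396527e-05  4.87475860e-03  9.99988114e-01]
 [ 2.30457119e-04  9.99988092e-01 -4.87477903e-03]
 [-9.99999969e-01  2.30888916e-04  8.80151683e-05]]
platform_top [(0.69, array([ 0.5453, -0.0514,  0.0288]))]
knob_grip [(0.76, array([0.559 , 0.1742, 0.0969]))]
pointer [(0.71, array([0.5606, 0.1695, 0.0983]))]
mark_tab [(0.49, array([0.5966, 0.1603, 0.0997]))]
```

View pics/w1.png

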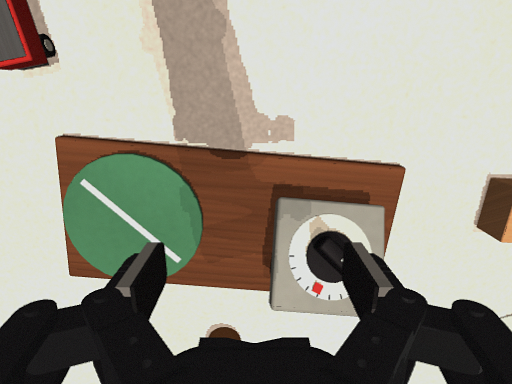

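The wrist view shows the disc centred near (133,216), the stripe running (82,182) to (179,261), the red tab at (318,288) and the knob at (328,257). Next I compute their positions.

```bash
cat > m1.py <<'E'
from h import *
import pickle
ci=pickle.load(open('w1.pkl','rb'));im=cv2.imread('pics/w1.png')[:,:,::-1].astype(int);r,g,b=im[...,0],im[...,1],im[...,2]
U,V=np.meshgrid(range(512),range(384))
Z=lambda u,v,z:onz('wrist',u,v,z,ci)
disc=((g>r+25)&(U<210)).astype(np.uint8)
cs,_=cv2.findContours(disc,cv2.RETR_EXTERNAL,cv2.CHAIN_APPROX_NONE);c=max(cs,key=len)[:,0]
c=c[(c[:,1]<235)&(c[:,0]<195)] # away from finger
P=np.array([Z(u,v,.032)[:2] for u,v in c]);A=np.c_[2*P,np.ones(len(P))];s=np.linalg.lstsq(A,(P**2).sum(1),rcond=None)[0]
print('disc',s[:2],'r',np.sqrt(s[2]+s[:2]@s[:2]))
st=(r>170)&(b>160)&(U>75)&(U<190)&(V>175)&(V<268)&(np.hypot(U-130,V-215)<66)
ys,xs=np.where(st);Q=np.array([Z(u,v,.032)[:2] for u,v in zip(xs,ys)]);m=Q.mean(0);w,v=np.linalg.eigh(np.cov((Q-m).T));d=v[:,1]
print('stripe mid',(Q[(Q-m)@d>0].mean(0)+Q[(Q-m)@d<0].mean(0))/2,np.ptp((Q-m)@d),np.degrees(np.arctan2(d[1],d[0]))%180)
# stand upper-left edge (robot side, top face z=.018)
wood=(r>g+30)&(r<150)&(V>120)&(V<200)
e=[]
for u in range(70,390,4):
    k=np.where(wood[:,u])[0]
    if len(k): e.append(Z(u,k[0],.018)[:2])
e=np.array(e);pf=np.polyfit(e[:,1],e[:,0],1);res=e[:,0]-np.polyval(pf,e[:,1]);ok=abs(res)<.006;pf=np.polyfit(e[ok,1],e[ok,0],1)
yaw=-np.arctan(pf[0]);print('stand yaw',np.degrees(yaw),'edge x at disc y',np.polyval(pf,s[1]),'exp',s[0]-.095/np.cos(yaw), ok.sum())
R=np.array([[np.cos(yaw),-np.sin(yaw)],[np.sin(yaw),np.cos(yaw)]]);S=s[:2]+R@[0,.115]
print('console ctr',s[:2]+R@[0,.23])
E
python3 m1.py
```

```text
disc [ 0.52043308 -0.0574778 ] r 0.05433356125518751
stripe mid [ 0.55070364 -0.05535339] 0.1478423258885389 44.71961537258244
stand yaw -5.6601132330386985 edge x at disc y 0.460273725675616 exp 0.4249676310929934 75
console ctr [0.54311729 0.17140082]
```

>>> arm_command --motion '[{"tx":0,"ty":-41,"tz":0,"twist":0,"fingers":85},{"tx":0,"ty":-41,"tz":0,"twist":0,"fingers":85},{"tx":0,"ty":-41,"tz":0,"twist":0,"fingers":85},{"tx":0,"ty":-41,"tz":0,"twist":0,"fingers":85},{"tx":0,"ty":-41,"tz":0,"twist":0,"fingers":85},{"tx":0,"ty":-41,"tz":0,"twist":0,"fingers":85},{"tx":0,"ty":-41,"tz":0,"twist":0,"fingers":85},{"tx":0,"ty":-41,"tz":0,"twist":0,"fingers":85},{"tx":0,"ty":-41,"tz":0,"twist":0,"fingers":85},{"tx":0,"ty":-41,"tz":0,"twist":0,"fingers":85}]'

```text
time_s: 3.75
tcp_pos: [0.4777, -0.3127, 0.2505]
tool_rot: [[0.001, 0.012, 1.0], [-0.0, 1.0, -0.012], [-1.0, -0.0, 0.001]]
force: [0.7, -0.2, 0.5]
opening: 0.997
```

```bash
python3 - <<'E'
from h import *
ci=env.camera_info('wrist');im=grab('wrist','w2.png');import pickle;pickle.dump(ci,open('w2.pkl','wb'))
print(env.read_state()['tcp_pos'],find('wrist','truck'))
E
```

```text
[ 0.47394071 -0.32441307  0.25032472] [(0.96, array([ 0.4806, -0.3438,  0.05  ])), (0.85, array([ 0.3472, -0.3366,  0.0509])), (0.68, array([ 0.3484, -0.1729,  0.0436]))]
```

View pics/w2.png

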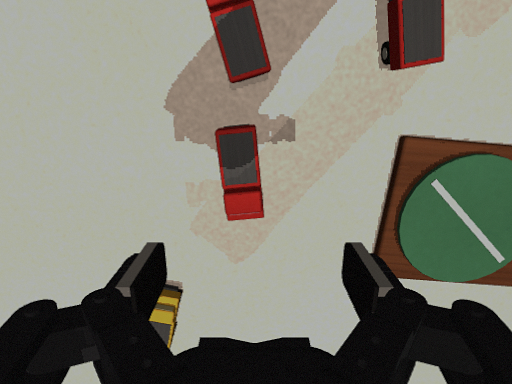

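w2 shows the target truck with its rear box edge at (217,128)–(255,125) and its cab front edge at (228,219)–(263,216). The stripe runs (435,182) to (502,260).

```bash
python3 - <<'E'
from h import *
import pickle
ci=pickle.load(open('w2.pkl','rb'));im=cv2.imread('pics/w2.png')[:,:,::-1].astype(int);r,g,b=im[...,0],im[...,1],im[...,2]
U,V=np.meshgrid(range(512),range(384));Z=lambda u,v,z:onz('wrist',u,v,z,ci)[:2]
w=(U>205)&(U<275)&(V>118)&(V<228)
tr=w&((r>g+50)|((r<130)&(abs(r-g)<20)&(abs(b-g)<25)))
tr[120:135,262:275]=0
print('outline z=.05',rect('wrist',im,(w&(r>g+60)),.05,2,ci))
print('dark bed',rect('wrist',im,w&(r<115)&(g>40),.048,2,ci))
for n,u,v,z in(('rearL',217,128,.048),('rearR',255,125,.048),('frontL',228,219,.058),('frontR',263,216,.058)):print(n,Z(u,v,z).round(4))
for p in((435,182),(502,260)):print('stripe end',Z(*p,.032).round(4))
st=(r>170)&(b>160)&(np.hypot(U-470,V-220)<60)&(abs((U-468.5)*78-(V-221)*67)/103<9)
Q=np.array([Z(u,v,.032) for v,u in zip(*np.where(st))]);m=Q.mean(0);e,vv=np.linalg.eigh(np.cov((Q-m).T));d=vv[:,1];t=(Q-m)@d
print('stripe',m+d*(t.max()+t.min())/2,np.ptp(t),np.degrees(np.arctan2(d[1],d[0])))
# disc: green mask convex hull w/ known edge at left and top
E
python3 - <<'E'
exec(open('m1.py').read().split("disc=(")[0])
disc=((g>r+20)&(g>b+10)&(U<210)).astype(np.uint8)
h=cv2.convexHull(max(cv2.findContours(disc,cv2.RETR_EXTERNAL,cv2.CHAIN_APPROX_NONE)[0],key=len))[:,0]
from scipy.optimize import least_squares
P=np.array([Z(u,v,.032)[:2] for u,v in h if not(v>238 and u>115)])
f=least_squares(lambda s:np.hypot(*(P-s[:2]).T)-s[2],[.55,-.055,.085],loss='soft_l1',f_scale=.001);print('disc',f.x,abs(f.fun).max())
E
```

```text
outline z=.05 [(np.int32(1668), array([241.6, 186.5]), array([ 0.5015, -0.3269], dtype=float32), array([ 488.1, -328.4]), array([103. ,  42.3]), 4.8)]
dark bed [(np.int32(1637), array([237.9, 158.3]), array([ 0.4695, -0.3302], dtype=float32), array([ 470.1, -330.2]), array([55.7, 35.8]), 5.2), (np.int32(28), array([235.8, 125. ]), array([ 0.4338, -0.3314], dtype=float32), array([ 433.7, -331.3]), array([ 1.2, 27.5]), 5.7)]
rearL [ 0.4366 -0.3513]
rearR [ 0.4341 -0.3114]
frontL [ 0.536  -0.3427]
frontR [ 0.5329 -0.3036]
stripe end [ 0.5036 -0.1023]
stripe end [6.081e-01 5.000e-04]
stripe [ 0.55565204 -0.05204764] 0.1477107120887765 -135.3358209836788
disc [ 0.55463285 -0.04987098  0.08396115] 0.0007627657375202379
```

>>> arm_command --motion '[{"tx":20,"ty":0,"tz":17,"twist":-0.096,"fingers":85},{"tx":40,"ty":0,"tz":0,"twist":0,"fingers":85},{"tx":40,"ty":0,"tz":0,"twist":0,"fingers":85},{"tx":20,"ty":0,"tz":0,"twist":0,"fingers":85},{"tx":0,"ty":0,"tz":0,"twist":0,"fingers":85},{"tx":0,"ty":0,"tz":0,"twist":0,"fingers":85}]'

```text
time_s: 4.35
tcp_pos: [0.4945, -0.3103, 0.1296]
tool_rot: [[-0.002, -0.084, 0.996], [0.001, 0.996, 0.084], [-1.0, 0.001, -0.002]]
force: [0.3, -1.0, 0.4]
opening: 0.997
```

```bash
python3 - <<'E'
from h import *
s=env.read_state();print(s['tcp_pos'],s['tool_rot'].round(4).tolist())
d=np.array([.491,-.3275,.031])-s['tcp_pos'];print((s['tool_rot'].T@d*1000).round(1))
E
```

```text
[ 0.49452456 -0.3103201   0.129585  ] [[-0.0021, -0.0842, 0.9964], [0.0012, 0.9964, 0.0842], [-1.0, 0.0014, -0.002]]
[ 98.6 -17.   -4.8]
```

>>> arm_command --motion '[{"tx":0,"ty":-17,"tz":-5,"twist":0,"fingers":85},{"tx":0,"ty":0,"tz":0,"twist":0,"fingers":85},{"tx":0,"ty":0,"tz":0,"twist":0,"fingers":85}]'

```text
time_s: 4.6
tcp_pos: [0.492, -0.3308, 0.133]
tool_rot: [[0.004, -0.082, 0.997], [-0.003, 0.997, 0.082], [-1.0, -0.004, 0.004]]
force: [0.0, 0.6, 0.4]
opening: 0.996
```

```bash
python3 - <<'E'
from h import *
ci=env.camera_info('wrist');im=grab('wrist','w3.png').astype(int);s=env.read_state();print(s['tcp_pos'],np.linalg.norm(s['dq']))
r,g,b=im[...,0],im[...,1],im[...,2];U,V=np.meshgrid(range(512),range(384))
w=(abs(U-256)<90)
print(rect('wrist',im,w&(r>g+60),.05,2,ci))
m=w&(r<115)&(g>40)&(V<300);print(rect('wrist',im,m,.048,3,ci))
E
```

```text
[ 0.49221242 -0.32950735  0.1325066 ] 0.032153226967840495
[(np.int32(2043), array([258.3, 241.8]), array([ 0.522 , -0.3257], dtype=float32), array([ 521.9, -325.8]), array([30.7, 41.8]), 4.8), (np.int32(1503), array([258.7, 167.2]), array([ 0.4657, -0.3303], dtype=float32), array([ 470.6, -330.3]), array([67.6, 42. ]), 4.8)]
[(np.int32(2637), array([256.5, 159.6]), array([ 0.4603, -0.3323], dtype=float32), array([ 463.4, -331.1]), array([42. , 35.5]), 4.7), (np.int32(2204), array([287.7,  17.9]), array([ 0.3714, -0.3208], dtype=float32), array([ 370. , -320.2]), array([23.4, 35.6]), 15.5), (np.int32(89), array([276.5, 207.1]), array([ 0.4939, -0.3148], dtype=float32), array([ 493.6, -316.3]), array([ 5.4, 10.9]), 4.7)]
```

View pics/w3.png

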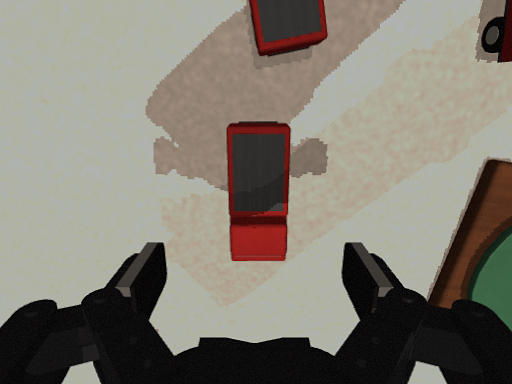

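The truck is centred between the fingers (x≈258 against 256) and aligned, so I descend and grip.

>>> arm_command --motion '[{"tx":35,"ty":1,"tz":0,"twist":0,"fingers":85},{"tx":35,"ty":0,"tz":0,"twist":0,"fingers":85},{"tx":20,"ty":0,"tz":0,"twist":0,"fingers":85},{"tx":12,"ty":0,"tz":0,"twist":0,"fingers":60},{"tx":0,"ty":0,"tz":0,"twist":0,"fingers":50},{"tx":0,"ty":0,"tz":0,"twist":0,"fingers":40},{"tx":0,"ty":0,"tz":0,"twist":0,"fingers":36},{"tx":0,"ty":0,"tz":0,"twist":0,"fingers":36},{"tx":0,"ty":0,"tz":0,"twist":0,"fingers":36},{"tx":0,"ty":0,"tz":0,"twist":0,"fingers":36}]' --squeeze 35

```text
time_s: 5.48
tcp_pos: [0.4924, -0.3286, 0.0301]
tool_rot: [[0.003, -0.084, 0.996], [-0.002, 0.996, 0.084], [-1.0, -0.002, 0.003]]
force: [0.3, -0.5, 3.7]
opening: 0.508
```

>>> arm_command --motion '[{"tx":-15,"ty":0,"tz":0,"twist":0,"fingers":36},{"tx":-30,"ty":0,"tz":0,"twist":0,"fingers":36},{"tx":-35,"ty":0,"tz":0,"twist":0,"fingers":36},{"tx":-30,"ty":0,"tz":0,"twist":-0.117,"fingers":36},{"tx":0,"ty":0,"tz":0,"twist":-0.116,"fingers":36},{"tx":0,"ty":0,"tz":0,"twist":-0.116,"fingers":36},{"tx":0,"ty":0,"tz":0,"twist":-0.116,"fingers":36},{"tx":0,"ty":0,"tz":0,"twist":-0.116,"fingers":36},{"tx":0,"ty":0,"tz":0,"twist":-0.116,"fingers":36},{"tx":0,"ty":0,"tz":0,"twist":0,"fingers":36}]'

```text
time_s: 6.32
tcp_pos: [0.4906, -0.3275, 0.1381]
tool_rot: [[-0.001, -0.703, 0.711], [0.001, 0.711, 0.703], [-1.0, 0.001, 0.0]]
force: [-0.2, 0.4, -1.8]
opening: 0.515
```

```bash
cat > go.py <<'E'
import sys
from h import *
s=env.read_state();T=np.array([float(a) for a in sys.argv[1:4]]);R=s['tool_rot']
print(s['time_s'],s['tcp_pos'].round(4),'az_z',np.degrees(np.arctan2(R[1,2],R[0,2])).round(2),'open',round(s['opening']*85.4,1),s['force'].round(1),'shift mm',(R.T@(T-s['tcp_pos'])*1000).round(1))
E
python3 go.py .555 -.0515 .13
```

```text
6.3167 [ 0.4906 -0.3275  0.1381] az_z 44.7 open 44.0 [-0.2  0.4 -1.8] shift mm [  8.3 150.8 240. ]
```

>>> arm_command --motion '[{"tx":0,"ty":12,"tz":19,"twist":0,"fingers":36},{"tx":0,"ty":17,"tz":27,"twist":0,"fingers":36},{"tx":0,"ty":19,"tz":30,"twist":0,"fingers":36},{"tx":0,"ty":19,"tz":30,"twist":0,"fingers":36},{"tx":0,"ty":19,"tz":30,"twist":0,"fingers":36},{"tx":0,"ty":19,"tz":30,"twist":0,"fingers":36},{"tx":0,"ty":19,"tz":30,"twist":0,"fingers":36},{"tx":0,"ty":16,"tz":27,"twist":0,"fingers":36},{"tx":0,"ty":11,"tz":17,"twist":0,"fingers":36},{"tx":0,"ty":0,"tz":0,"twist":0,"fingers":36}]'

```text
time_s: 7.15
tcp_pos: [0.5561, -0.0429, 0.1379]
tool_rot: [[0.0, -0.711, 0.703], [0.006, 0.703, 0.711], [-1.0, 0.004, 0.004]]
force: [-1.4, 1.3, -2.8]
opening: 0.511
```

>>> arm_command --motion '[{"tx":0,"ty":0,"tz":0,"twist":0,"fingers":36},{"tx":0,"ty":0,"tz":0,"twist":0,"fingers":36},{"tx":0,"ty":0,"tz":0,"twist":0,"fingers":36}]'

```text
time_s: 7.4
tcp_pos: [0.5546, -0.0538, 0.1382]
tool_rot: [[-0.001, -0.702, 0.712], [-0.001, 0.712, 0.702], [-1.0, -0.001, -0.001]]
force: [-0.1, -0.5, -2.4]
opening: 0.506
```

```bash
python3 - <<'E'
from h import *
ci=env.camera_info('wrist');im=grab('wrist','w4.png').astype(int)
import pickle;pickle.dump(ci,open('w4.pkl','wb'))
E
python3 go.py .555 -.0515 .065
```

```text
7.45 [ 0.5547 -0.0538  0.1383] az_z 44.56 open 43.5 [-0.3 -0.  -2.8] shift mm [73.3  1.5  1.9]
```

View pics/w4.png

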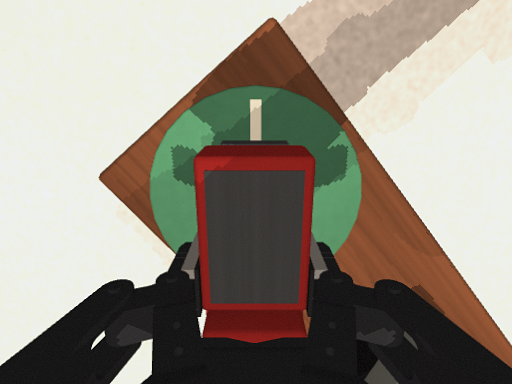

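The stripe shows at u≈250–261, vertical and in line with the truck. I refine the disc centre and stripe end from this stationary picture.

```bash
python3 - <<'E'
from h import *
import pickle
from scipy.optimize import least_squares
ci=pickle.load(open('w4.pkl','rb'));im=cv2.imread('pics/w4.png')[:,:,::-1].astype(int);r,g,b=im[...,0],im[...,1],im[...,2]
U,V=np.meshgrid(range(512),range(384));Z=lambda u,v:onz('wrist',u,v,.032,ci)[:2]
st=(r>170)&(V>92)&(V<138)&(abs(U-256)<14)
Q=np.array([Z(u,v) for v,u in zip(*np.where(st))]);m=Q.mean(0);e,vv=np.linalg.eigh(np.cov((Q-m).T));d=vv[:,1];d*=np.sign(d[0]);t=(Q-m)@d
print('stripe az',np.degrees(np.arctan2(d[1],d[0])),'len',np.ptp(t),'centre from end',m+d*(t.min()+.075))
disc=((g>r+20)&(g>b)&(V<245)).astype(np.uint8)
h=cv2.convexHull(max(cv2.findContours(disc,cv2.RETR_EXTERNAL,cv2.CHAIN_APPROX_NONE)[0],key=len))[:,0]
P=np.array([Z(u,v) for u,v in h if v<235])
f=least_squares(lambda s:np.hypot(*(P-s[:2]).T)-s[2],[.55,-.055,.085],loss='soft_l1',f_scale=.001);print('disc',f.x)
E
```

```text
stripe az 45.54023665007251 len 0.02735260176805139 centre from end [ 0.55516038 -0.05060039]
disc [ 0.55539415 -0.05200528  0.08334481]
```

>>> arm_command --motion '[{"tx":15,"ty":1.5,"tz":2,"twist":-0.005,"fingers":36},{"tx":20,"ty":0,"tz":0,"twist":0,"fingers":36},{"tx":18,"ty":0,"tz":0,"twist":0,"fingers":36},{"tx":12,"ty":0,"tz":0,"twist":0,"fingers":36},{"tx":7,"ty":0,"tz":0,"twist":0,"fingers":36},{"tx":0,"ty":0,"tz":0,"twist":0,"fingers":36},{"tx":0,"ty":0,"tz":0,"twist":0,"fingers":36},{"tx":0,"ty":0,"tz":0,"twist":0,"fingers":36}]'

```text
time_s: 8.12
tcp_pos: [0.5565, -0.0497, 0.0674]
tool_rot: [[0.002, -0.707, 0.707], [-0.0, 0.707, 0.707], [-1.0, -0.002, 0.001]]
force: [-0.4, 0.5, -2.6]
opening: 0.513
```

```bash
python3 go.py .5552 -.0515 .062
```

```text
8.1167 [ 0.5565 -0.0497  0.0674] az_z 45.0 open 43.8 [-0.4  0.5 -2.6] shift mm [ 5.4 -0.3 -2.2]
```

>>> arm_command --motion '[{"tx":2,"ty":0,"tz":-1.5,"twist":0,"fingers":36},{"tx":1.5,"ty":0,"tz":0,"twist":0,"fingers":36},{"tx":1,"ty":0,"tz":0,"twist":0,"fingers":36},{"tx":0,"ty":0,"tz":0,"twist":0,"fingers":36},{"tx":0,"ty":0,"tz":0,"twist":0,"fingers":36}]'

```text
time_s: 8.53
tcp_pos: [0.5547, -0.0503, 0.0622]
tool_rot: [[0.001, -0.708, 0.707], [-0.0, 0.707, 0.708], [-1.0, -0.001, 0.0]]
force: [-0.2, -0.9, -0.8]
opening: 0.511
```

```bash
python3 go.py .5552 -.0515 .062
```

```text
8.5333 [ 0.5547 -0.0503  0.0622] az_z 45.05 open 43.6 [-0.2 -0.9 -0.8] shift mm [ 0.2 -1.2 -0.5]
```

>>> arm_command --motion '[{"tx":0.5,"ty":-0.5,"tz":0,"twist":0,"fingers":36},{"tx":0.3,"ty":0,"tz":0,"twist":0,"fingers":43},{"tx":0,"ty":0,"tz":0,"twist":0,"fingers":48},{"tx":0,"ty":0,"tz":0,"twist":0,"fingers":58},{"tx":0,"ty":0,"tz":0,"twist":0,"fingers":70},{"tx":0,"ty":0,"tz":0,"twist":0,"fingers":78},{"tx":0,"ty":0,"tz":0,"twist":0,"fingers":78},{"tx":0,"ty":0,"tz":0,"twist":0,"fingers":78}]'

```text
time_s: 9.2
tcp_pos: [0.5549, -0.0505, 0.0609]
tool_rot: [[0.0, -0.708, 0.706], [-0.0, 0.706, 0.708], [-1.0, -0.0, 0.0]]
force: [0.2, 0.0, 0.5]
opening: 0.911
```

>>> arm_command --motion '[{"tx":-10,"ty":0,"tz":0,"twist":0,"fingers":78},{"tx":-25,"ty":0,"tz":0,"twist":0,"fingers":78},{"tx":-35,"ty":0,"tz":0,"twist":0,"fingers":78},{"tx":-40,"ty":0,"tz":0,"twist":0,"fingers":78},{"tx":-40,"ty":0,"tz":-20,"twist":0.12,"fingers":78},{"tx":-30,"ty":0,"tz":-20,"twist":0.12,"fingers":78},{"tx":0,"ty":0,"tz":-20,"twist":0.12,"fingers":78},{"tx":0,"ty":0,"tz":0,"twist":0.12,"fingers":78},{"tx":0,"ty":0,"tz":0,"twist":0,"fingers":78},{"tx":0,"ty":0,"tz":0,"twist":0,"fingers":78}]'

```text
time_s: 10.03
tcp_pos: [0.509, -0.086, 0.2389]
tool_rot: [[0.001, -0.305, 0.952], [0.001, 0.952, 0.305], [-1.0, 0.0, 0.001]]
force: [0.3, -0.4, 0.2]
opening: 0.912
```

```bash
python3 - <<'E'
from h import *
ci=env.camera_info('wrist');im=grab('wrist','w5.png').astype(int)
import pickle;pickle.dump(ci,open('w5.pkl','wb'))
E
python3 go.py .50 .17 .25
```

```text
10.0833 [ 0.5091 -0.0856  0.2384] az_z 17.77 open 78.1 [ 0.4 -0.8  0.2] shift mm [-11.5 246.2  69.4]
```

View pics/w5.png

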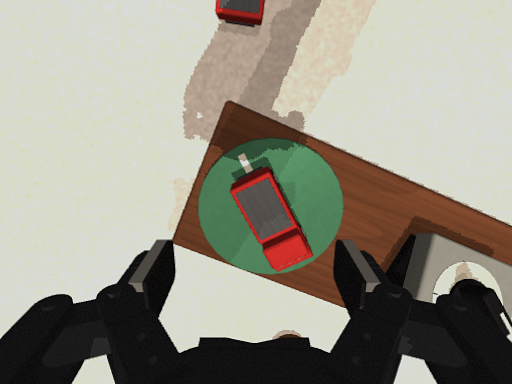

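```bash
python3 - <<'E'
from h import *
import pickle
ci=pickle.load(open('w5.pkl','rb'));im=cv2.imread('pics/w5.png')[:,:,::-1].astype(int);r,g,b=im[...,0],im[...,1],im[...,2]
U,V=np.meshgrid(range(512),range(384));w=(U>220)&(U<320)&(V>160)&(V<280)
for x in rect('wrist',im,w&(abs(r-g)<20)&(r<120)&(r>45),.08,1,ci)+rect('wrist',im,w&(r>g+60),.082,2,ci):print(x)
E
python3 - <<'E'
import numpy as np
y=np.radians(45);print('expected bed ctr',np.array([.555,-.0515])-.022*np.array([np.cos(y),np.sin(y)]))
E
```

```text
(np.int32(1824), array([263.7, 208.7]), array([ 0.5379, -0.0668], dtype=float32), array([538.5, -66.5]), array([54.8, 35. ]), 45.0)
(np.int32(2292), array([276.9, 229.5]), array([ 0.555, -0.047], dtype=float32), array([548.4, -55.3]), array([106.3,  44.5]), 44.4)
expected bed ctr [ 0.53944365 -0.06705635]
```

>>> arm_command --motion '[{"tx":-2,"ty":30,"tz":5,"twist":0.06,"fingers":60},{"tx":-2,"ty":35,"tz":3,"twist":0.06,"fingers":50},{"tx":0,"ty":35,"tz":2,"twist":0.06,"fingers":40},{"tx":0,"ty":35,"tz":0,"twist":0.06,"fingers":40},{"tx":0,"ty":35,"tz":0,"twist":0.06,"fingers":40},{"tx":0,"ty":35,"tz":0,"twist":0.06,"fingers":40},{"tx":0,"ty":30,"tz":0,"twist":0.05,"fingers":40},{"tx":0,"ty":20,"tz":0,"twist":0,"fingers":40},{"tx":0,"ty":0,"tz":0,"twist":0,"fingers":40},{"tx":0,"ty":0,"tz":0,"twist":0,"fingers":40}]'

```text
time_s: 10.92
tcp_pos: [0.4907, 0.1699, 0.2414]
tool_rot: [[-0.002, 0.097, 0.995], [-0.001, 0.995, -0.097], [-1.0, -0.001, -0.001]]
force: [0.1, -2.1, -0.0]
opening: 0.469
```

```bash
python3 go.py .50 .18 .25
```

```text
10.9167 [0.4907 0.1699 0.2414] az_z -5.56 open 40.1 [ 0.1 -2.1 -0. ] shift mm [-8.6 11.   8.3]
```

The truck's bed is within 1 mm of where it should be, at 45°. Next is a closer look at the knob.

```bash
python3 - <<'E'
from h import *
import pickle
ci=env.camera_info('wrist');im=grab('wrist','w6.png');pickle.dump(ci,open('w6.pkl','wb'))
for t in('knob_grip','pointer','mark_tab'):print(t,find('wrist',t))
p=proj('wrist',[.5655,.1786,.1065],ci);print(p);u,v=p.astype(int)
c=cv2.imread('pics/w6.png')[v-75:v+75,u-100:u+100];print('origin',u-100,v-75);cv2.imwrite('pics/w6c.png',cv2.resize(c,(800,600),interpolation=cv2.INTER_CUBIC))
E
```

```text
knob_grip [(0.59, array([0.5627, 0.1766, 0.0969])), (0.3, array([0.56  , 0.1714, 0.0995]))]
pointer []
mark_tab [(0.4, array([0.5996, 0.1597, 0.1001]))]
[271.15304491 257.88943587]
origin 171 182
```

View pics/w6c.png

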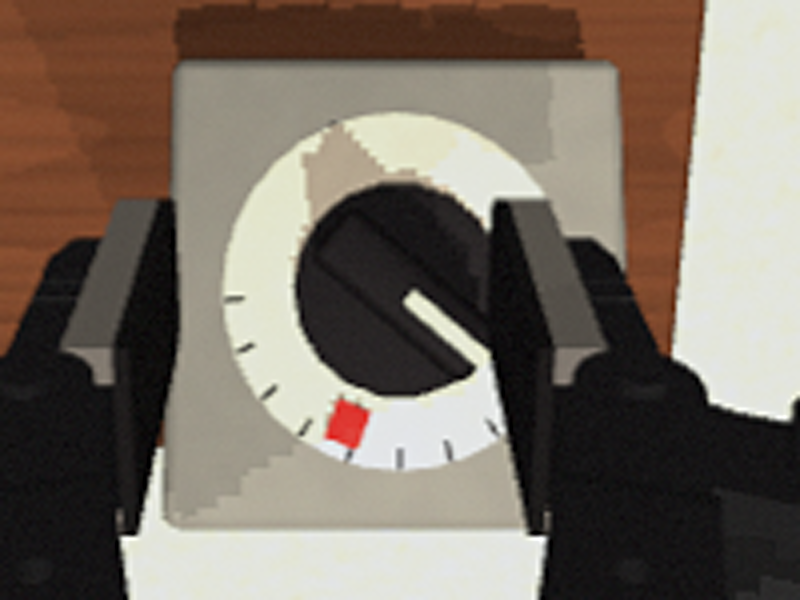

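```bash
cat > k.py <<'E'
from h import *
import pickle
yaw=np.radians(-5.6);sx=np.array([np.cos(yaw),np.sin(yaw),0]);sy=np.array([-np.sin(yaw),np.cos(yaw),0]);zz=np.array([0,0,1.])
a=np.radians(27);n=-np.sin(a)*sx+np.cos(a)*zz;up=np.cos(a)*sx+np.sin(a)*zz;cw=-sy
F=np.array([.555,-.0515,0])+.23*sy+zz*(.113-.06*np.tan(a))
def face(u,v,off,ci):
    o,d=ray('wrist',u,v,ci);P=o+d*((F+off*n-o)@n)/(d@n);q=P-F;return np.array([q@up,q@cw])*1000
E
python3 - <<'E'
from k import *
ci=pickle.load(open('w6.pkl','rb'));c=lambda x,y,o:face(171+(x+.5)/4-.5,182+(y+.5)/4-.5,o,ci)
print('F',F,'grip',F+.027*n)
for p in((173,300),(623,300),(400,62),(400,528)):print('console edge',c(*p,0).round(1))
for p in((222,290),(400,112),(400,470)):print('dial',c(*p,0).round(1))
for p in((347,423),):q=c(*p,.001);print('tab',q.round(1),np.hypot(*q).round(1),np.arctan2(q[1],q[0]))
for p in((297,285),(400,182),(395,396)):print('skirt',c(*p,.006).round(1))
for (p,q) in(((408,295),(480,360)),((318,258),(450,375)),((355,210),(490,325))):
    A,B=c(*p,.037),c(*q,.037);d=B-A;print('line',A.round(1),B.round(1),np.arctan2(d[1],d[0]))
im=cv2.imread('pics/w6.png')[:,:,::-1].astype(int);m=(im[...,0]>im[...,1]+80)&(im[...,0]>180)
ys,xs=np.where(m[270:300,240:275]);q=face(xs.mean()+240,ys.mean()+270,.001,ci);print('tab seg',len(xs),q,np.hypot(*q),np.arctan2(q[1],q[0]))
E
```

```text
F [0.57744407 0.1774023  0.08242847] grip [0.56524482 0.17859845 0.10648565]
console edge [ 0.5 57.9]
console edge [  0.5 -58.8]
console edge [-61.8  -1.5]
console edge [56.6 -0.5]
dial [-2.  45.3]
dial [-48.4  -1.4]
dial [42.7 -0.6]
tab [31.  12.8] 33.6 0.39194227164182643
skirt [-3.6 25.6]
skirt [-29.7  -0.9]
skirt [23.8  0.8]
line [-2.6 -0.8] [ 11.9 -17.1] -0.8436298175789352
line [-11.   19.9] [ 15.2 -10.2] -0.8557026294069013
line [-21.9  11.3] [  4.1 -19.6] -0.8700571095285929
tab seg 90 [31.37638493 12.96583177] 33.94982068753951 0.39186384643746364
```

>>> arm_command --motion '[{"tx":0,"ty":0,"tz":0,"twist":-0.114,"fingers":36},{"tx":0,"ty":0,"tz":0,"twist":-0.114,"fingers":36},{"tx":0,"ty":0,"tz":0,"twist":-0.114,"fingers":36},{"tx":0,"ty":0,"tz":0,"twist":-0.114,"fingers":36},{"tx":0,"ty":0,"tz":0,"twist":-0.114,"fingers":36},{"tx":0,"ty":0,"tz":0,"twist":-0.114,"fingers":36},{"tx":0,"ty":0,"tz":0,"twist":-0.114,"fingers":36},{"tx":0,"ty":0,"tz":0,"twist":-0.114,"fingers":36},{"tx":10,"ty":-22,"tz":25,"twist":0,"fingers":36},{"tx":25,"ty":-22,"tz":25,"twist":0,"fingers":36}]'

```text
time_s: 11.95
tcp_pos: [0.5601, 0.1732, 0.2114]
tool_rot: [[0.008, -0.723, 0.691], [0.003, 0.691, 0.723], [-1.0, -0.004, 0.008]]
force: [1.3, 0.1, 0.5]
opening: 0.424
```

>>> arm_command --motion '[{"tx":0,"ty":0,"tz":0,"twist":0,"fingers":36},{"tx":0,"ty":0,"tz":0,"twist":0,"fingers":36},{"tx":0,"ty":0,"tz":0,"twist":0,"fingers":36}]'

```text
time_s: 12.2
tcp_pos: [0.5573, 0.1723, 0.2071]
tool_rot: [[-0.001, -0.722, 0.692], [-0.001, 0.692, 0.722], [-1.0, 0.001, -0.001]]
force: [0.1, -0.4, 0.2]
opening: 0.423
```

```bash
python3 go.py .5613 .1794 .118
```

```text
12.2 [0.5573 0.1723 0.2071] az_z 46.22 open 36.2 [ 0.1 -0.4  0.2] shift mm [89.1  2.   8. ]
```

>>> arm_command --motion '[{"tx":20,"ty":2,"tz":8,"twist":0,"fingers":36},{"tx":25,"ty":0,"tz":0,"twist":0,"fingers":36},{"tx":20,"ty":0,"tz":0,"twist":0,"fingers":36},{"tx":14,"ty":0,"tz":0,"twist":0,"fingers":36},{"tx":10,"ty":0,"tz":0,"twist":0,"fingers":36},{"tx":0,"ty":0,"tz":0,"twist":0,"fingers":36},{"tx":0,"ty":0,"tz":0,"twist":0,"fingers":36},{"tx":0,"ty":0,"tz":0,"twist":0,"fingers":36}]'

```text
time_s: 12.87
tcp_pos: [0.5626, 0.1809, 0.1205]
tool_rot: [[0.004, -0.723, 0.691], [0.001, 0.691, 0.723], [-1.0, -0.002, 0.003]]
force: [0.2, 0.5, 0.2]
opening: 0.424
```

```bash
python3 - <<'E'
from h import *
import pickle
ci=env.camera_info('wrist');im=grab('wrist','w7.png');pickle.dump(ci,open('w7.pkl','wb'))
cv2.imwrite('pics/w7c.png',cv2.resize(cv2.imread('pics/w7.png')[150:384,106:406],(800,600),interpolation=cv2.INTER_CUBIC))
E
python3 go.py .5613 .1794 .118
```

```text
12.9167 [0.5627 0.1809 0.1203] az_z 46.31 open 35.8 [ 0.  -0.2  0.9] shift mm [ 2.3  0.  -2.1]
```

View pics/w7c.png

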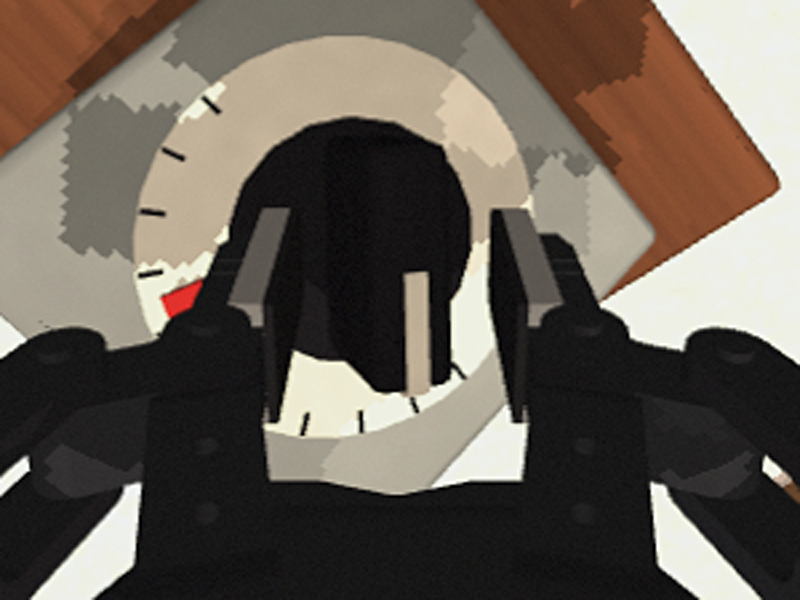

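>>> arm_command --motion '[{"tx":1.5,"ty":1,"tz":-2,"twist":0,"fingers":26},{"tx":0,"ty":0,"tz":0,"twist":0,"fingers":26},{"tx":0,"ty":0,"tz":0,"twist":0,"fingers":26}]' --squeeze 25

```text
time_s: 13.17
tcp_pos: [0.5607, 0.1795, 0.1179]
tool_rot: [[0.003, -0.723, 0.691], [0.0, 0.691, 0.723], [-1.0, -0.002, 0.002]]
force: [0.6, -0.9, 0.9]
opening: 0.307
```

>>> arm_command --motion '[{"tx":0,"ty":0,"tz":0,"twist":0.1,"fingers":26},{"tx":0,"ty":0,"tz":0,"twist":0.1,"fingers":26},{"tx":0,"ty":0,"tz":0,"twist":0.1,"fingers":26},{"tx":0,"ty":0,"tz":0,"twist":0.1,"fingers":26}]'

```text
time_s: 13.5
tcp_pos: [0.5606, 0.1795, 0.1174]
tool_rot: [[0.002, -0.392, 0.92], [-0.0, 0.92, 0.392], [-1.0, -0.001, 0.002]]
force: [2.5, -0.3, 0.4]
opening: 0.303
```

Forces are small, so I continue turning.

>>> arm_command --motion '[{"tx":0,"ty":0,"tz":0,"twist":0.1,"fingers":26},{"tx":0,"ty":0,"tz":0,"twist":0.1,"fingers":26},{"tx":0,"ty":0,"tz":0,"twist":0.1,"fingers":26},{"tx":0,"ty":0,"tz":0,"twist":0.1,"fingers":26},{"tx":0,"ty":0,"tz":0,"twist":0.1,"fingers":26},{"tx":0,"ty":0,"tz":0,"twist":0.1,"fingers":26}]'

```text
time_s: 14.0
tcp_pos: [0.5596, 0.1798, 0.1169]
tool_rot: [[0.0, 0.195, 0.981], [0.0, 0.981, -0.195], [-1.0, 0.0, 0.0]]
force: [0.4, -0.3, 0.3]
opening: 0.305
```

```bash
python3 go.py .5613 .1794 .118; python3 -c "
from h import *
grab('wrist','w8.png')"
```

```text
14.0 [0.5596 0.1798 0.1169] az_z -11.25 open 26.1 [ 0.4 -0.3  0.3] shift mm [-1.1 -0.1  1.8]
```

>>> arm_command --motion '[{"tx":0,"ty":0,"tz":0,"twist":0.106,"fingers":26},{"tx":0,"ty":0,"tz":0,"twist":0.106,"fingers":26},{"tx":0,"ty":0,"tz":0,"twist":0.105,"fingers":26},{"tx":3,"ty":0,"tz":1.5,"twist":0,"fingers":20},{"tx":0,"ty":0,"tz":0,"twist":0,"fingers":14},{"tx":0,"ty":0,"tz":0,"twist":0,"fingers":10},{"tx":0,"ty":0,"tz":0,"twist":0,"fingers":10},{"tx":0,"ty":0,"tz":0,"twist":0,"fingers":10}]'

```text
time_s: 14.72
tcp_pos: [0.5596, 0.1816, 0.1151]
tool_rot: [[-0.002, 0.482, 0.876], [0.004, 0.876, -0.482], [-1.0, 0.002, -0.004]]
force: [-5.2, 1.3, 8.1]
opening: 0.212
```

```bash
python3 go.py .5613 .1794 .114; python3 - <<'E'
from h import *
import pickle
ci=env.camera_info('wrist');im=grab('wrist','w9.png');pickle.dump(ci,open('w9.pkl','wb'))
cv2.imwrite('pics/w9c.png',cv2.resize(cv2.imread('pics/w9.png')[150:384,106:406],(800,600),interpolation=cv2.INTER_CUBIC))
E
```

```text
14.7167 [0.5596 0.1816 0.1151] az_z -28.82 open 18.1 [-5.2  1.3  8.1] shift mm [ 1.1 -1.1  2.6]
```

View pics/w9c.png

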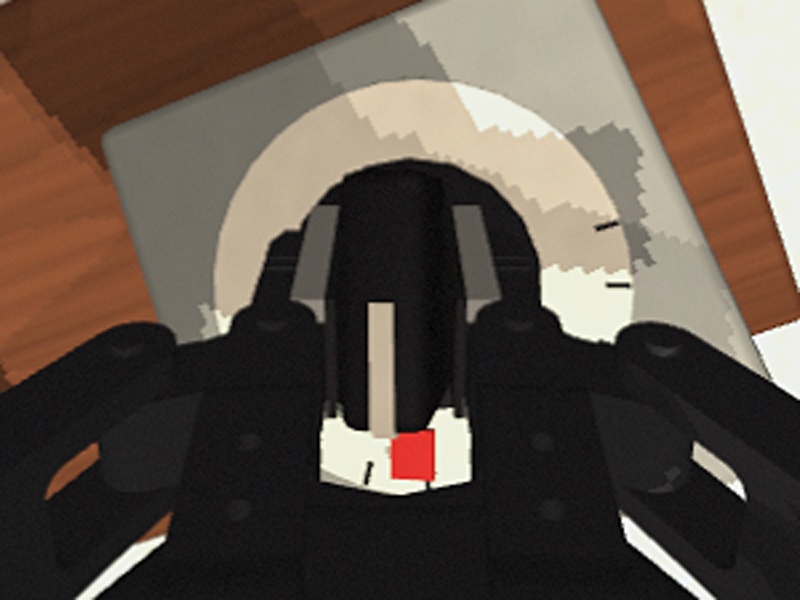

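The bar is gripped. The pointer line runs vertically at u≈381 in the crop and the tab is at (413,455). Next I compute both angles.

```bash
cat > ang.py <<'E'
from k import *
C=np.array([-2.8,-.4])
def line(fn,off,box,ci):
    im=cv2.imread('pics/'+fn)[:,:,::-1].astype(int);u0,u1,v0,v1=box
    ys,xs=np.where(im[v0:v1,u0:u1,0]>110);Q=np.array([face(x+u0,y+v0,off,ci) for x,y in zip(xs,ys)])
    m=Q.mean(0);w,v=np.linalg.eigh(np.cov((Q-m).T));d=v[:,1];d*=np.sign(d[0])
    return len(xs),m-C,np.arctan2(d[1],d[0]),w
def tab(fn,ci,box):
    im=cv2.imread('pics/'+fn)[:,:,::-1].astype(int);u0,u1,v0,v1=box;s=im[v0:v1,u0:u1]
    ys,xs=np.where((s[...,0]>s[...,1]+80)&(s[...,0]>150));q=face(xs.mean()+u0,ys.mean()+v0,.001,ci)-C;return len(xs),q,np.hypot(*q),np.arctan2(q[1],q[0])
E
python3 - <<'E'
from ang import *
ci=pickle.load(open('w9.pkl','rb'))
print('line',line('w9.png',.037,(241,256,270,316),ci))
print('tab',tab('w9.png',ci,(240,280,310,345)))
print('w6 tab',tab('w6.png',pickle.load(open('w6.pkl','rb')),(240,275,270,300)))
E
```

```text
line (460, array([10.81875738,  4.78597373]), np.float64(0.36575154342339705), array([ 1.77924906, 34.08766763]))
tab (300, array([34.92997765, 14.19744021]), np.float64(37.70504803436233), np.float64(0.38605803035690234))
w6 tab (90, array([34.17638493, 13.36583177]), np.float64(36.69701276307968), np.float64(0.37279647808825245))
```

>>> arm_command --motion '[{"tx":0,"ty":0,"tz":0,"twist":0.012,"fingers":8},{"tx":0,"ty":0,"tz":0,"twist":0,"fingers":8},{"tx":0,"ty":0,"tz":0,"twist":0,"fingers":8}]' --squeeze 60

```text
time_s: 15.02
tcp_pos: [0.5597, 0.1818, 0.1153]
tool_rot: [[-0.002, 0.492, 0.871], [0.004, 0.871, -0.492], [-1.0, 0.003, -0.004]]
force: [-4.9, 0.1, 8.0]
opening: 0.193
```

>>> arm_command --motion '[{"tx":-1.8,"ty":-0.36,"tz":-0.83,"twist":0,"fingers":8},{"tx":-1.8,"ty":-0.36,"tz":-0.83,"twist":0,"fingers":8},{"tx":0,"ty":0,"tz":0,"twist":0,"fingers":8}]'

```text
time_s: 15.27
tcp_pos: [0.5586, 0.1819, 0.1173]
tool_rot: [[0.0, 0.494, 0.869], [0.003, 0.869, -0.494], [-1.0, 0.003, -0.002]]
force: [-0.7, 4.6, -1.7]
opening: 0.193
```

```bash
python3 go.py .5578 .1818 .1186; python3 - <<'E'
from ang import *
ci=env.camera_info('wrist');grab('wrist','w10.png')
print('line off37+3',line('w10.png',.040,(241,256,270,316),ci));print('tab',tab('w10.png',ci,(240,280,310,355)))
E
```

```text
15.2667 [0.5586 0.1819 0.1173] az_z -29.62 open 16.5 [-0.7  4.6 -1.7] shift mm [-1.3 -0.5 -0.7]
line off37+3 (440, array([11.06658524,  4.7596699 ]), np.float64(0.3610744941879092), array([ 1.6354081 , 33.59331676]))
tab (280, array([35.00205935, 14.36017269]), np.float64(37.83330171247355), np.float64(0.38932536556368075))
```

Pointer and tab agree within about 1°, so I continue the pull.

>>> arm_command --motion '[{"tx":-1.8,"ty":-0.36,"tz":-0.83,"twist":0,"fingers":8},{"tx":-1.8,"ty":-0.36,"tz":-0.83,"twist":0,"fingers":8},{"tx":-1.8,"ty":-0.36,"tz":-0.83,"twist":0,"fingers":8},{"tx":-1.8,"ty":-0.36,"tz":-0.83,"twist":0,"fingers":8},{"tx":0,"ty":0,"tz":0,"twist":0,"fingers":8}]'

```text
time_s: 15.73
tcp_pos: [0.5556, 0.1821, 0.1236]
tool_rot: [[0.001, 0.495, 0.869], [0.003, 0.869, -0.495], [-1.0, 0.003, -0.001]]
force: [2.2, 5.5, -4.6]
opening: 0.195
```

>>> arm_command --motion '[{"tx":-1.8,"ty":-0.36,"tz":-0.83,"twist":0,"fingers":8},{"tx":-1.8,"ty":-0.36,"tz":-0.83,"twist":0,"fingers":8},{"tx":0,"ty":0,"tz":0,"twist":0,"fingers":8}]'

```text
time_s: 15.98
tcp_pos: [0.554, 0.1823, 0.1268]
tool_rot: [[0.001, 0.495, 0.869], [0.003, 0.869, -0.495], [-1.0, 0.003, -0.0]]
force: [2.1, 5.9, -7.7]
opening: 0.19
```

>>> arm_command --motion '[{"tx":-1.8,"ty":-0.36,"tz":-0.83,"twist":0,"fingers":8},{"tx":-0.9,"ty":-0.18,"tz":-0.42,"twist":0,"fingers":8},{"tx":0,"ty":0,"tz":0,"twist":0,"fingers":8}]'

```text
time_s: 16.23
tcp_pos: [0.5532, 0.1825, 0.1284]
tool_rot: [[0.002, 0.495, 0.869], [0.002, 0.869, -0.495], [-1.0, 0.003, 0.001]]
force: [7.1, 6.4, -15.0]
opening: 0.194
```

>>> arm_command --motion '[{"tx":-1.8,"ty":-0.36,"tz":-0.83,"twist":0,"fingers":8},{"tx":0,"ty":0,"tz":0,"twist":0,"fingers":8},{"tx":0,"ty":0,"tz":0,"twist":0,"fingers":8}]'

```text
time_s: 16.48
tcp_pos: [0.5531, 0.1825, 0.1285]
tool_rot: [[0.004, 0.495, 0.869], [0.001, 0.869, -0.495], [-1.0, 0.003, 0.003]]
force: [11.3, 7.0, -24.2]
opening: 0.192
```

```bash
python3 go.py .5578 .1818 .1186; python3 - <<'E'
from ang import *
ci=env.camera_info('wrist');grab('wrist','w11.png')
cv2.imwrite('pics/w11c.png',cv2.resize(cv2.imread('pics/w11.png')[150:384,106:406],(800,600),interpolation=cv2.INTER_CUBIC))
print('line',line('w11.png',.051,(241,256,270,316),ci));print('tab',tab('w11.png',ci,(240,280,310,365)))
E
```

```text
16.4833 [0.5531 0.1825 0.1285] az_z -29.69 open 16.4 [ 11.3   7.  -24.2] shift mm [9.9 1.7 4.4]
line (437, array([11.34165318,  5.17170566]), np.float64(0.36209486319585354), array([ 1.64946119, 34.62799606]))
tab (194, array([35.85322357, 13.9661076 ]), np.float64(38.47734140504528), np.float64(0.3714529361426645))
```

View pics/w11c.png

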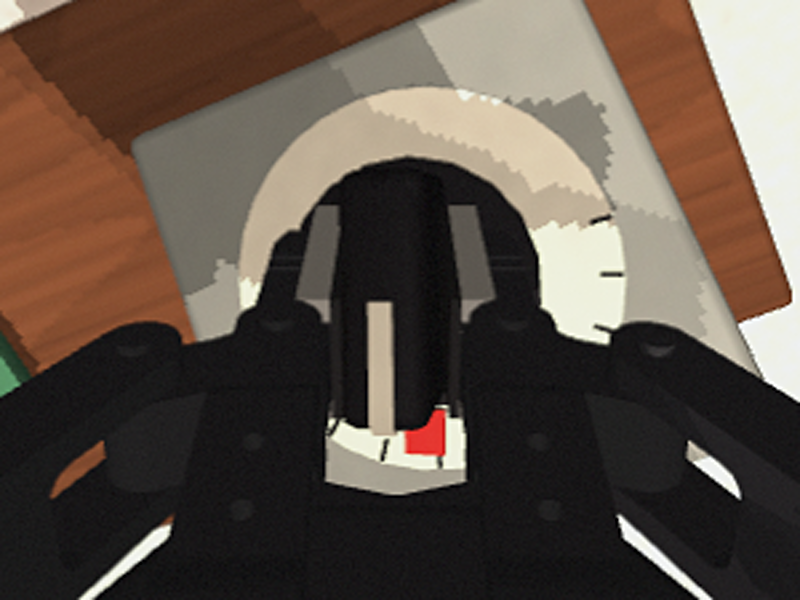

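The knob is at its stop: it stopped moving while the force rose to about 27 N. I release and retreat.

>>> arm_command --motion '[{"tx":0,"ty":0,"tz":0,"twist":0,"fingers":20},{"tx":0,"ty":0,"tz":0,"twist":0,"fingers":30},{"tx":0,"ty":0,"tz":0,"twist":0,"fingers":38},{"tx":0,"ty":0,"tz":0,"twist":0,"fingers":38},{"tx":-10,"ty":0,"tz":0,"twist":0,"fingers":38},{"tx":-30,"ty":0,"tz":0,"twist":0,"fingers":38},{"tx":-40,"ty":0,"tz":0,"twist":0,"fingers":38},{"tx":-40,"ty":0,"tz":-20,"twist":0,"fingers":60},{"tx":0,"ty":0,"tz":-40,"twist":-0.12,"fingers":80},{"tx":0,"ty":0,"tz":-30,"twist":-0.12,"fingers":80}]'

```text
time_s: 17.37
tcp_pos: [0.4738, 0.2219, 0.2542]
tool_rot: [[0.007, 0.273, 0.962], [0.004, 0.962, -0.273], [-1.0, 0.006, 0.005]]
force: [-1.7, 1.1, -0.9]
opening: 0.853
```

>>> arm_command --motion '[{"tx":0,"ty":0,"tz":0,"twist":0,"fingers":80},{"tx":0,"ty":0,"tz":0,"twist":0,"fingers":80},{"tx":0,"ty":0,"tz":0,"twist":0,"fingers":80},{"tx":0,"ty":0,"tz":0,"twist":0,"fingers":80}]'

```text
time_s: 17.7
tcp_pos: [0.4741, 0.2195, 0.2504]
tool_rot: [[0.001, 0.28, 0.96], [-0.001, 0.96, -0.28], [-1.0, -0.0, 0.002]]
force: [-0.7, 0.3, -0.5]
opening: 0.933
```

```bash
python3 go.py .5 .17 .25; python3 - <<'E'
from ang import *
ci=env.camera_info('wrist');grab('wrist','w12.png');pickle.dump(ci,open('w12.pkl','wb'))
print(proj('wrist',F+.037*n,ci),proj('wrist',[.555,-.0515,.09],ci))
cv2.imwrite('pics/w12b.png',cv2.resize(cv2.imread('pics/w12.png'),(800,600),interpolation=cv2.INTER_CUBIC))
E
```

```text
17.7 [0.4741 0.2195 0.2504] az_z -16.27 open 79.7 [-0.7  0.3 -0.5] shift mm [  0.5 -40.2  38.7]
[239.50038413 276.31200144] [ 41.39568694 308.74713864]
```

View pics/w12b.png

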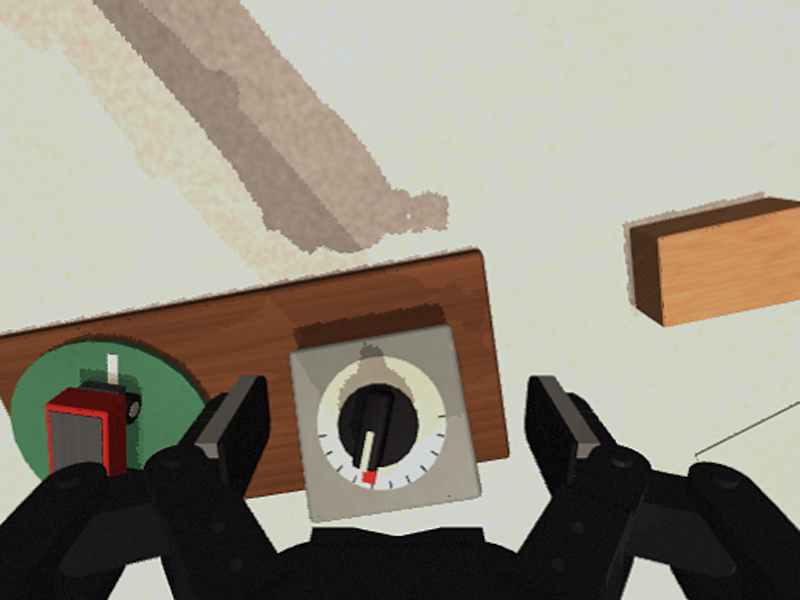

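The truck has turned with the disc and still sits on the stripe. The pointer runs (372,433) to (362,467) and the tab is at (369,478). The pointer is raised, so I check numerically.

```bash
python3 - <<'E'
from ang import *
ci=pickle.load(open('w12.pkl','rb'))
print('tab',tab('w12.png',ci,(225,250,295,315)))
for off in(.045,.051):
  print(off,[ (face(x*.64,y*.64,off,ci)-C).round(1) for x,y in((372,433),(362,467))])
im=cv2.imread('pics/w12.png')[:,:,::-1].astype(int);s=im[272:303,226:245]
ys,xs=np.where((s.min(2)>110));print(len(xs));
# isolate line component nearest (367,450)*.64
m=np.zeros((384,512),np.uint8);m[272:303,226:245]=(s.min(2)>110)
k,lab,st,ce=cv2.connectedComponentsWithStats(m);print(st[1:].tolist())
i=lab[int(450*.64),int(367*.64)];print(i)
ys,xs=np.where(lab==i);Q=np.array([face(x,y,.051,ci) for x,y in zip(xs,ys)])-C;q=Q.mean(0);w,v=np.linalg.eigh(np.cov(Q.T));d=v[:,1]*np.sign(v[0,1])
print('line',q,np.arctan2(q[1],q[0]),'dir',np.arctan2(d[1],d[0]))
for c in('scene','top'):
  grab(c,c+'1.png')
  for t in('truck','loader','polish','carton','pointer','knob_grip'):print(c,t,find(c,t))
E
```

```text
tab (61, array([35.45185107, 14.249197  ]), np.float64(38.20828914033226), np.float64(0.3821698998824243))
0.045 [array([2.5, 0.7]), array([21.1,  9.8])]
0.051 [array([ 1.9, -0.3]), array([20.1,  8.6])]
162
[[226, 276, 13, 27, 148], [241, 299, 4, 4, 14]]
1
line [12.59909761  5.80906128] 0.43202120689283396 dir 0.44045583682487355
scene truck [(0.79, array([ 0.3526, -0.3223,  0.0476])), (0.77, array([ 0.3501, -0.1477,  0.0423])), (0.73, array([ 0.5666, -0.0483,  0.0764])), (0.56, array([ 0.2201, -0.4073,  0.0433]))]
scene loader [(0.8, array([ 0.7081, -0.4363,  0.0304]))]
scene polish [(0.75, array([0.7795, 0.0536, 0.0475]))]
scene carton [(0.78, array([0.5739, 0.448 , 0.0461]))]
scene pointer []
scene knob_grip [(0.52, array([0.574 , 0.1799, 0.1189]))]
top truck [(0.9, array([ 0.3349, -0.3257,  0.0496])), (0.82, array([ 0.2072, -0.409 ,  0.0519])), (0.8, array([ 0.318 , -0.1549,  0.0513])), (0.68, array([ 0.5525, -0.0477,  0.0875]))]
top loader [(0.83, array([ 0.6907, -0.4412,  0.0383])), (0.17, array([ 0.5516, -0.0567,  0.0375]))]
top polish [(0.66, array([0.7531, 0.0506, 0.0634]))]
top carton [(0.58, array([0.5411, 0.449 , 0.0489]))]
top pointer []
top knob_grip [(0.49, array([0.5625, 0.1777, 0.1127]))]
```

```bash
python3 - <<'E'
from ang import *
ci=pickle.load(open('w12.pkl','rb'));im=cv2.imread('pics/w12.png')[:,:,::-1].astype(int)
print(im[274:306,226:246].min(2))
# stripe end
s=im[224:250,62:82].min(2);print((s>170).sum())
ys,xs=np.where(s>170);Q=np.array([onz('wrist',x+62,y+224,.032,ci)[:2] for x,y in zip(xs,ys)]);m=Q.mean(0);d=np.array([.555,-.0515])-m;print('stripe az from centre',np.degrees(np.arctan2(d[1],d[0])))
w,v=np.linalg.eigh(np.cov(Q.T));print(np.degrees(np.arctan2(v[1,1],v[0,1])))
E
```

```text
[[ 17  18  21  12  12  21  22  25  23  20  23  27  28  29  30  33  31  35
   30  20]
 [ 19  13  15  13  13  20  23  21  21  13  16  17  23  26  27  30  30  31
   30  21]
 [ 19  19  14   9  17  24  23  20  44 147 158 121  85  44  27  34  34  28
   26  18]
 [ 22  21  15  14  17  20  24  18 112 174 187 181 163  95  26  33  34  30
   25  13]
 [ 13  19  18   9  20  24  23  17 117 174 187 188 170 103  28  33  35  29
   25  11]
 [ 17  17  17  16  22  26  23  13 149 186 186 189 145  64  25  32  35  28
   22  13]
 [ 15  16  11  13  23  25  19  41 156 189 185 189 133  47  30  35  34  27
   16  13]
 [ 19  17  13  15  24  27  17  45 154 187 186 191 129  34  32  35  31  27
   19   6]
 [ 29  17  15  17  22  26  18 112 172 187 185 180 115  26  33  35  32  20
   13   7]
 [ 31  19  15  18  23  22  14 116 172 186 186 172 103  27  35  35  30  22
   12   6]
 [ 31  24  13  19  23  22  12 148 187 187 190 144  63  31  36  33  29  15
   10   6]
 [ 24  18  19  22  26  23  42 155 188 186 191 136  48  32  37  33  29  13
   13   6]
 [ 25  10  17  24  26  19  46 154 188 186 191 131  33  32  37  32  25  20
    4 
[... 984 characters left out ...]
2  38  38  33  20   9  15  20
   18  15]
 [208 178 105  18 139 184 185 186 155  84  25  33  35  30  12  76 161 190
  187 186]
 [211 211 206 202 193 183 184 188 133  41   8  20  22  15   9  74 165 194
  191 189]
 [206 209 210 210 207 194 167 180 151  68  26  22  24  24  27 111 174 190
  186 187]
 [207 207 207 209 209 171 104  74  64  50  44  46  43  45  29 151 191 187
  187 187]
 [208 210 209 210 209 183 104  37  42  44  46  48  49  44  55 176 208 195
  183 184]
 [211 165 178 209 210 170  87  37  43  47  46  44  45  38  56 176 207 209
  208 209]
 [186 118 165 211 209 190 116  39  44  48  46  46  45  39 132 198 207 207
  208 207]]
69
stripe az from centre -27.165080357528932
154.43368016036922
```

```bash
python3 - <<'E'
from ang import *
def ptr(fn,ci,u0,u1,v0,v1,offs=(.045,.051)):
    im=cv2.imread('pics/'+fn).astype(float).min(2);c=[]
    for v in range(v0,v1):
        w=np.clip(im[v,u0:u1]-40,0,None);c.append((w@np.arange(u0,u1)/w.sum(),v))
    c=np.array(c);p=np.polyfit(c[:,1],c[:,0],1)
    for off in offs:
        A,B=[face(np.polyval(p,v),v,off,ci)-C for v in(v0,v1-1)];d=B-A;print(off,A.round(1),B.round(1),'dir',np.arctan2(d[1],d[0]).round(4))
ptr('w12.png',pickle.load(open('w12.pkl','rb')),229,242,277,298)
ptr('w11.png',env.camera_info('wrist') and pickle.load(open('w9.pkl','rb')),241,256,272,312)
E
```

```text
0.045 [2.2 2.1] [19.6  8.6] dir 0.3594
0.051 [1.6 1.1] [18.6  7.5] dir 0.3594
0.045 [ 1.9 -0.1] [17.   5.5] dir 0.3534
0.051 [ 1.5 -1.5] [16.   3.8] dir 0.3534
```

```bash
python3 -c "
from h import *
s=env.read_state();print(s['time_s'],s['force']);print(env.hand_in())"
```

```text
18.45 [ 0.12666118 -0.18681058  0.52835092]
the job is handed in; nothing more can be done
None
```

The job is done and handed in at 18.5 s.

**What I did:**
- I took the red truck farthest from the base, set it on the turntable along the stripe, and let go.
- I turned the knob with the tool vertical, because the moves offer no tilt.
- I then gripped the bar, pulled the knob out to its stop, and backed off about 13 cm above the console.

**Last checks:**
- **Truck:** right after placing, its bed centre was within 1 mm of target, at 45.0° against a stripe at 44.7–45.5°. After the turn I only saw in the picture that it still sat on the stripe.
- **Pointer:** direction 0.36 rad against the red tab at 0.37–0.39 rad, so about 1° off. A first, rougher reading gave 0.44 rad, but its mask had picked up part of the dial; the clean refit gave 0.36. The stripe turned about 71°, which agrees.
- **Knob pull:** it moved about 14 mm, then stopped while the pull force rose to about 27 N. I did not look separately for the orange collar.
- **Bystanders:** the yellow toy, jar and carton were within 4 mm of their first detections, about the networks' accuracy.
- **Robot:** clear, with the force reading near zero.

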